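# Lock the focus of the badge camera

## Task

The upward-looking badge camera is in focus but its knurled lock ring is loose. Fit the holding spanner over the two flats of the lens barrel, fully down and with its handle lying between the two prongs of the rest, so that the barrel cannot turn; then turn the lock ring clockwise (seen from above) until it seats, and tighten it gently to about 0.4 N m, never more than 0.55 N m. The barrel must stay at its focus mark (within 15 degrees), the other things on the desk stay where they are, and the spanner is left in place on the barrel.

Things in the scene. Friction and masses are not known exactly. Their poses are not given: they have to be found in the camera images.
- ring_centre (a point): Centre of the knurled steel lock ring: on the barrel's vertical axis, half-way up the ring. The ring is 58 mm in diameter and 20 mm tall; its underside is 8 mm above the flat top of the camera housing (white box 110 x 110 mm, top 40 mm above the desk), so it can be gripped across from above. z up; x points from the barrel towards the two-pronged rest. Fixed to the housing, it does not turn with the ring. The housing is fixed to the desk.
- seat (a point): Point on the barrel's axis at the height of the barrel's shoulder (72 mm above the desk, 4 mm above the ring's top), where the spanner's underside lands; axes as ring_centre. Above the shoulder (a disc 34 mm across) the barrel is an aluminium block 28 mm long in x, 22 mm wide in y (the two flats), upright for 14 mm, then tapering for 4 mm to 22 x 16 mm with the lens in its top, 90 mm above the desk. These directions are true when joint barrel is 0.
- rest: Two prongs, fixed. Origin under the barrel's axis at desk height; x points from the axis to the prongs, 97 mm away. The saddle between them (part of the stand) is level with the shoulder and carries the handle; the prongs stand 13 mm above it, 20 mm apart in y for the 12 mm handle. The prong that stops the handle takes the whole tightening torque (97 mm arm: 0.4 N m is about 4 N).
- spanner: Loose steel holding spanner, about 180 g, lying flat. Origin: window centre, on the underside. z up, x along the handle away from the window. Head about 40 x 38 mm and 10 mm thick with a through window 30.4 mm in x and 24.4 mm in y; handle 12 mm wide, 10 mm thick, to x = 116 mm; on the handle an upright fin to grip: x from 45 to 71 mm, 12 mm wide in y, top at 28 mm. Fits the block with 1.2 mm to spare per side, x along the rest's x.
- window (a point): Centre of the spanner's window, on its underside; axes of the spanner.
- fin (a point): Grip point in the spanner's fin, 58 mm from the window centre along the handle and 20 mm above its underside; axes of the spanner. Grip across its y, 12 mm wide.
- barrel (a joint): Turn of the lens barrel about the vertical axis, rad, clockwise from above positive; 0 = at the focus mark. It turns very easily (0.04 N m), so the ring drags it along unless the spanner on the rest holds it. The spanner's play lets it turn 0.1 to 0.15 rad.
- ring (a joint): Turn of the lock ring relative to the barrel, rad, clockwise from above positive, starting between 0.25 and 0.6; seated (hard stop) at 1.0. Running drag 0.1 N m. A stiff spring washer under the ring (about 8 N m/rad, not counted in this value) gives under the tightening torque once seated, beyond the stop.
- water: Bystander, to be left alone: water bottle, 64 mm wide, 200 tall. Origin at its underside.
- flask: Bystander, to be left alone: green drinking flask, 70 mm wide, 210 tall. Origin at its underside.
- tape: Bystander, to be left alone: big roll of clear packing tape lying flat, 100 mm wide, 45 tall. Origin at its underside.
- tape_small: Bystander, to be left alone: small cardboard-coloured roll of tape lying flat, 56 mm wide, 18 tall. Origin at its underside.
- screwdriver: Bystander, to be left alone: screwdriver lying on the desk. Origin at its underside.
- pen: Bystander, to be left alone: black pen lying on the desk, 130 mm long. Origin at its underside.
- badges: Bystander, to be left alone: stack of name-badge holders, 55 x 88 mm, 12 tall. Origin at its underside.
Mind the look-alikes: they are no part of the job. There is more than one size of the spanner; the one meant has the size given above.

How it is judged:
On the way, in this order (a step that is already met when the one before it is completed fails the run):
1. the spanner sits fully down over the barrel's flats, its handle in the rest, before the ring is tight (horizontal distance between window and seat below 0.004 m and z of window in the frame of seat below 0.003 m and angle between window's own z axis and vertical below 0.06 rad and angle between the x axis of window and the x axis of seat, either way round below 0.15 rad and value of joint ring below 0.9 rad), for 0.2 s.
2. the ring is seated and tightened: the spanner presses on a prong of the rest with more than 2.2 N (about 0.2 N m) (horizontal distance between window and seat below 0.004 m and z of window in the frame of seat below 0.003 m and angle between window's own z axis and vertical below 0.06 rad and angle between the x axis of window and the x axis of seat, either way round below 0.15 rad and value of joint ring above 0.95 rad and contact force between spanner and rest above 2.2 N), for 0.15 s.
At the end, for the whole second after the job is handed in: The ring is seated (joint ring above 0.93), the barrel is within 0.26 rad of its mark, and the spanner lies still on the barrel: window centre within 4 mm sideways of the axis and less than 3 mm above the shoulder, tilt under 0.06 rad, along the rest within 0.15 rad (horizontal distance between window and seat below 0.004 m and z of window in the frame of seat below 0.003 m and angle between window's own z axis and vertical below 0.06 rad and angle between the x axis of window and the x axis of seat, either way round below 0.15 rad and value of joint ring above 0.93 rad and value of joint barrel between -0.26 and 0.26 rad and linear speed of spanner below 0.02 m/s and angular speed of spanner below 0.2 rad/s); the robot touches nothing.
It fails at once if the ring is over-tightened or the spanner forced sideways: more than 6.5 N on the prongs of the rest (about 0.63 N m) (contact force between spanner and rest above 6.5 N).
It fails at once if the barrel leaves its focus mark by more than 0.26 rad (15 degrees) (value of joint barrel above 0.26 rad or value of joint barrel below -0.26 rad).
It fails at once if another thing on the desk is moved by more than 20 mm (distance of any of water, flask, tape, tape_small, screwdriver, pen, badges from where it was at the start of the episode above 0.02 m).
It also fails if it takes over 67 s, if anything falls off the work surface, if the arm or the gripper's body presses on something with over 40 N, if the wrist force passes 120 N, or if a joint passes its speed limit or range.

## Robot

A 6-joint arm with a two-finger parallel gripper is mounted at the origin on the work surface. World frame = base frame: x ahead of the robot, y to its left, z up, the work surface at z = 0. Lengths are in m, angles in rad, forces in N, time in s.
With the tool pointing down it reaches from about 0.35 to 0.875 m from the base axis. Payload 15.5 kg.
Tool frame: the origin (TCP) lies between the finger pads; the fingertips stand 14 mm ahead of it and the grasp point (between the pads) lies 5 mm behind it; z points along the fingers, y is the direction in which the jaws open and shut (so a half turn about z gives the same grasp; the last joint's range is limited). The gripper opens to 85 mm and grips with 20 to 120 N. Pads are 22 mm wide; open, the fingers measure 114 mm over their backs; the gripper's body (76 mm by 85 mm) begins 54 mm behind the grasp point. The pads swing forward as they close: fully open they stand 13 mm farther back than shut.
Start: joints at [1.06, 0.494, 1.345, -0, 1.302, -0.096], TCP at [0.252, 0.572, 0.245] pointing down, gripper open.
Joint ranges: [-2.91, 2.91], [-0.82, 2.16], [0.22, 2.67], [-1.22, 4.37], [0.12, 2.79], [-3.08, 3.08]. Speed limits (rad/s): [1.89, 1.89, 2.57, 3.01, 3.01, 3.01].

## Interface

Orientations are given as a 3x3 rotation matrix whose columns are the frame's x, y, z axes.
In Python, from workcell import arm gives the robot as it stands.
- The arm moves only by the tool drive_tool, never from a script. Its argument "increments" is a list that holds one entry, the list of rows, each a list of 5 numbers: the finger opening in mm, from 0 to 85.4, then the shift along the tool's x, y, z in mm, then the turn about the tool's z in degrees. A call has 1 to 20 rows; each row shifts and turns the commanded pose from where the row before left it, along the tool's axes as they then stand; what a row does not reach is not made up. A row lasts 1/12 s, in which the tool goes at most 41.7 mm and 7.16 degrees, less where a joint would pass 70% of its speed; a pose out of reach is approached as far as the arm can. A call is refused whole if a number of a shift passes 41.7 or a number of a turn 7.16, either way. A call with a gripper value outside its range is refused whole. The fingers move at their own pace and stop on an object; the grip force is fixed at half the most. Time passes only in rows, so rows that do not move let the fingers close. It gives the time, the measured TCP pose, the force and the opening at its end, in the units of the state.
- arm.sense(): the state, without advancing time (a new reading comes with each control period).
- arm.grab_frame(name): name is "side" or "top"; returns a dict with "color" (400x640x3 uint8, blue, green, red), "fx", "fy", "cx", "cy" (pixels), "R" (3x3) and "t" (3): a world point X has camera coordinates R X + t. Camera axes: x right, y down, z forward; pixel columns grow to the right and rows downward; lengths in m; the calibration is good to about 2 mm. A picture is of the moment at which its call begins. There is no depth.
- arm.finish_job(): hands the job in, once; it reports no verdict.
Trained networks look in a picture, given as the dict that the camera call returned (one of the last four; its "shot" number tells which), for a name from the list of things; names that differ only in an ending like _2 or _b are one class to them, and where a whole thing is asked for, a point or a joint stands for the part that bears it (a point fixed in the world has none). Each returns a list of dicts, best first, with "conf" (0 to 1); they miss things now and then, are a little off and sometimes report something else, mostly with a low value. They report only what shows in the picture. A call takes as long as a camera call. They do not tell look-alikes from the thing itself.
- arm.regions_of(thing, picture): "region" (400x640 bool, what is visible of it).
- arm.landmark_of(thing, picture): "position" ([x, y, z] in m, in world coordinates, good to about 4 mm: a listed point, or the origin of a listed thing).
The state is a dict: "time_s": time; "joint_pos": joint angles; "dq": joint speeds; "joint_efforts": joint torques, N m; "position": TCP position; "tool_rot": TCP orientation; "contact_force": force on the tool from outside, world axes, zero at the start; "ft_torque": the same for the moment, N m; "width": opening from 0.0 (shut) to 1.0 (fully open).
Only numpy, scipy, OpenCV 4.12 (cv2) and the standard library are available. Lean on these libraries where they do the work, as an engineer would, in place of code of your own. Each camera call takes 0.05 s, during which the arm holds its last target.

## Working session

There is one attempt and no reset: what is moved stays moved. The work goes in short steps, Python scripts to look and compute and a tool call to move; the robot and the scene stay as the last step left them, time stands still between calls to the robot, and variables do not carry over. Pictures are saved under pics/ and viewed, and the job is handed in when it is done.

Besides the shell and the picture viewer there is one more tool, called after "Request:" as name(argument=value, ...) on one line, values as JSON. drive_tool: Moves the arm, as the interface text tells. Its arguments: {"type":"object","properties":{"increments":{"type":"array","items":{"type":"array","items":{"type":"array","items":{"type":"number"}}}}},"required":["increments"]}

```bash
mkdir -p pics; ls
python3 - <<'E'
from workcell import arm
import cv2
for n in ("side","top"):
    p=arm.grab_frame(n); cv2.imwrite(f"pics/{n}0.png",p["color"])
    print(n,p["fx"],p["cx"],p["cy"],p["R"],p["t"])
    for th in ("spanner","window","fin","ring_centre","seat","rest","tape_small","screwdriver","pen","badges","water","flask","tape"):
        for d in arm.landmark_of(th,p)[:3]: print(th,[round(float(v),4) for v in d["position"]],round(d["conf"],2))
print(arm.sense())
E
```

```text
pics
side 416.8349087164404 321.20111875595745 196.08111415863218 [[ 0.97922528 -0.20269883 -0.00557086]
 [-0.13603395 -0.63630185 -0.75935151]
 [ 0.15037492  0.74433402 -0.65065678]] [-0.43538453  0.10957465  1.05760749]
spanner [0.1934, -0.2637, 0.0013] 0.93
spanner [0.4569, -0.3236, -0.0] 0.92
spanner [0.395, -0.2717, 0.0003] 0.73
window [0.4568, -0.3267, -0.001] 0.93
window [0.1972, -0.2581, 0.0003] 0.88
window [0.3901, -0.2712, 0.0006] 0.66
fin [0.5194, -0.314, 0.0181] 0.79
fin [0.1572, -0.3228, 0.0236] 0.72
fin [0.362, -0.2552, 0.0149] 0.51
ring_centre [0.5096, 0.1198, 0.0584] 0.84
seat [0.6942, 0.2895, -0.0028] 0.69
seat [0.5091, 0.1188, 0.0661] 0.57
seat [0.5627, 0.3893, 0.0004] 0.28
screwdriver [0.7081, -0.2356, -0.0021] 0.57
pen [0.3967, -0.0371, -0.0002] 0.76
badges [0.6364, -0.4266, -0.004] 0.66
water [0.5655, 0.3906, -0.0027] 0.69
flask [0.6918, 0.2858, 0.0014] 0.68
tape [0.7068, -0.032, -0.0044] 0.76
tape [0.4563, -0.3289, 0.0018] 0.47
tape [0.461, -0.3258, 0.001] 0.25
top 379.07670551189483 317.9636128801186 194.23698353506725 [[ 0.02712462 -0.99940078  0.02150188]
 [-
[... 961 characters left out ...]
  1.43384262e-06,
        1.30248961e+00, -9.55069545e-02]), 'dq': array([ 0.00070792,  0.00235865, -0.00105333, -0.00037533, -0.00223445,
        0.00171175]), 'joint_efforts': array([ 2.96401558e-03, -8.81997156e+01, -3.84273934e+01,  1.00065236e-06,
        6.34377138e-04, -1.53902588e-04]), 'position': array([0.25245181, 0.5717555 , 0.24529548]), 'tool_rot': array([[-9.14796459e-01,  4.03915138e-01,  1.65242399e-05],
       [ 4.03915138e-01,  9.14796458e-01,  3.22770150e-05],
       [-2.07914119e-06,  3.62012896e-05, -9.99999999e-01]]), 'contact_force': array([ 0.47757145,  0.0516879 , -0.08951135]), 'ft_torque': array([-0.01176665,  0.01100234, -0.01782198]), 'width': 1.001149091918331}
```

View pics.

View pics/side0.png

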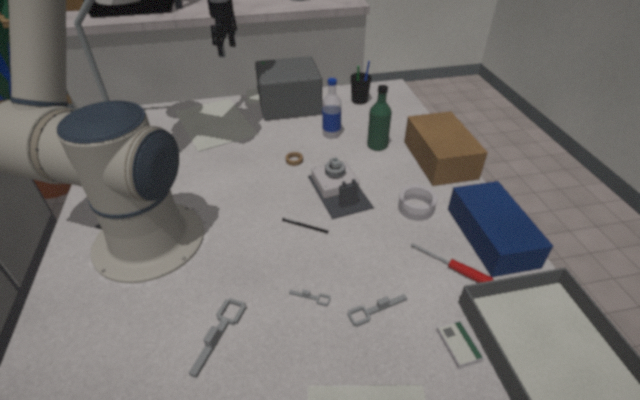

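View pics/top0.png

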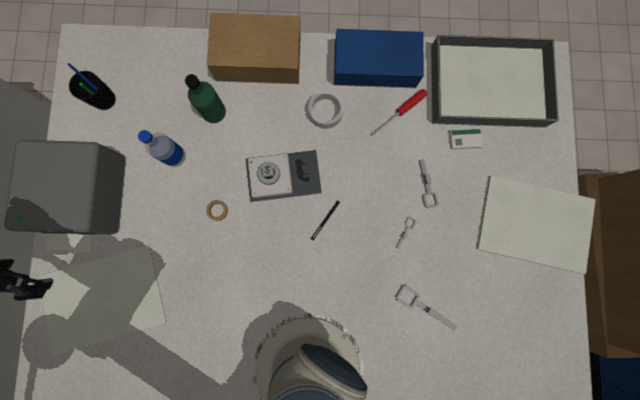

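Run:
```python
from workcell import arm
import cv2, numpy as np, pickle
P={}
for n in ("side","top"):
    fr=[arm.grab_frame(n) for _ in range(4)]
    p=dict(fr[-1]); p["avg"]=np.mean([f["color"].astype(float) for f in fr],0)
    for th in ("spanner","rest","ring"):
        p[th]=[(d["region"],d["conf"]) for d in arm.regions_of(th,fr[-1])[:4]]
        for r,c in p[th]:
            ys,xs=np.nonzero(r); print(n,th,round(c,2),r.sum(),xs.min(),xs.max(),ys.min(),ys.max())
    P[n]=p
pickle.dump(P,open("P0.pkl","wb"))
def crop(n,x0,y0,w,h,s):
    a=np.clip(P[n]["avg"],0,255).astype(np.uint8)[y0:y0+h,x0:x0+w]
    return cv2.resize(a,(w*s,h*s),interpolation=cv2.INTER_CUBIC)
a=crop("side",280,280,133,50,6);b=crop("top",390,150,133,50,6)
cv2.imwrite("pics/sp.png",np.vstack([a,b]))
a=crop("side",295,145,100,75,5);b=crop("top",240,140,100,70,5)
cv2.imwrite("pics/house.png",np.vstack([a[:290],b[:300]]))
```

```text
side spanner 0.93 638 348 407 294 326
side spanner 0.92 1032 190 245 299 376
side spanner 0.58 282 290 330 290 306
side rest 0.37 54 342 356 179 187
side ring 0.62 156 326 344 165 177
top spanner 0.71 291 419 437 160 207
top spanner 0.7 476 396 455 285 329
top spanner 0.69 247 257 278 162 183
top spanner 0.56 164 397 415 217 247
top ring 0.82 248 257 279 163 183
```

View pics/sp.png

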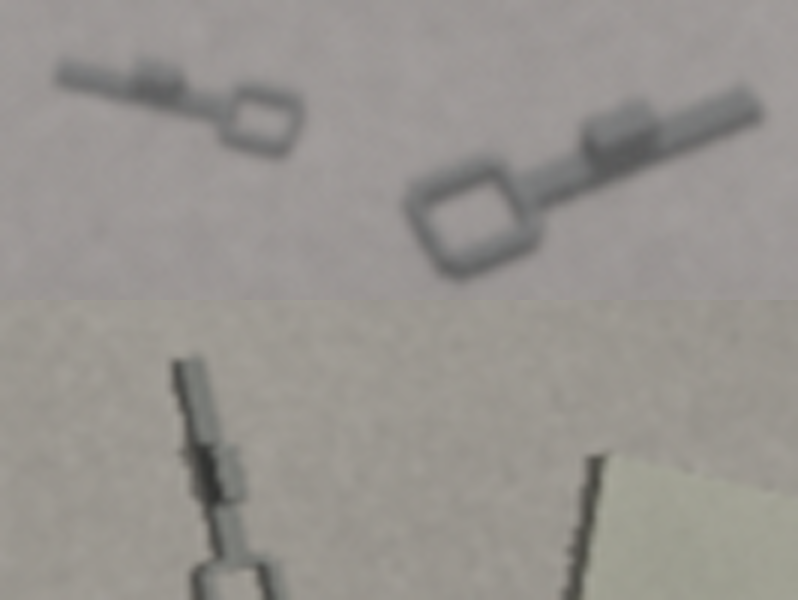

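View pics/house.png

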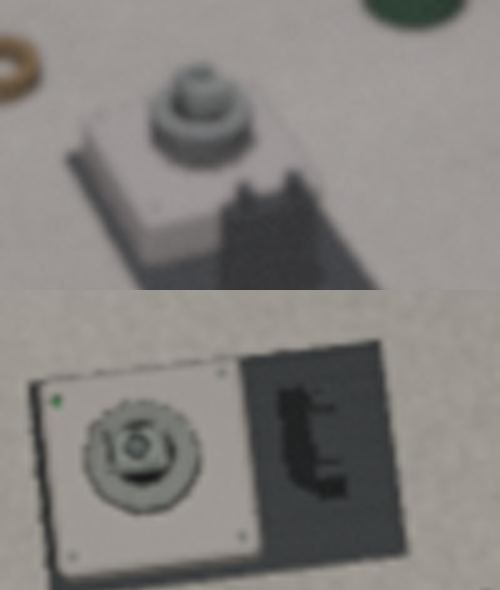

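```bash
cat > h.py <<'E'
import numpy as np, cv2, pickle
from scipy.optimize import minimize
from scipy.ndimage import map_coordinates
def proj(p,X):
    c=X@np.asarray(p["R"]).T+np.asarray(p["t"])
    return np.c_[p["fx"]*c[:,0]/c[:,2]+p["cx"],p["fy"]*c[:,1]/c[:,2]+p["cy"]]
def ray(p,u,v,z):
    R=np.asarray(p["R"]);t=np.asarray(p["t"])
    C=-R.T@t; d=R.T@np.array([(u-p["cx"])/p["fx"],(v-p["cy"])/p["fy"],1])
    return C+d*(z-C[2])/d[2]
def poly(pts,z,n=25,closed=True):
    pts=np.array(pts,float); L=len(pts); o=[]
    for i in range(L if closed else L-1):
        a,b=pts[i],pts[(i+1)%L]; k=max(3,int(np.linalg.norm(b-a)/0.001))
        s=np.linspace(0,1,k,endpoint=False)[:,None]; o.append(a+(b-a)*s)
    o=np.vstack(o); return np.c_[o,np.full(len(o),z)]
def rect(x0,x1,y0,y1,z): return poly([(x0,y0),(x1,y0),(x1,y1),(x0,y1)],z)
def circ(r,z,n=120):
    a=np.linspace(0,2*np.pi,n,endpoint=False); return np.c_[r*np.cos(a),r*np.sin(a),np.full(n,z)]
HOUSE=np.vstack([rect(-.055,.055,-.055,.055,.04),circ(.029,.068)])
SPAN=np.vstack([rect(-.020,.020,-.019,.019,.01),rect(-.0152,.0152,-.0122,.0122,.01),
  poly([(.020,.006),(.116,.006),(.116,-.006),(.020,-.006)],.01,closed=False),rect(.045,.071,-.006,.006,.028)])
def place(M,q):
    x,y,a=q[:3]; z=q[3] if len(q)>3 else 0
    c,s=np.cos(a),np.sin(a)
    return np.c_[x+c*M[:,0]-s*M[:,1],y+s*M[:,0]+c*M[:,1],M[:,2]+z]
def gradim(img,sig=0.8):
    g=cv2.GaussianBlur(img.mean(2).astype(np.float64),(0,0),sig)
    return np.hypot(cv2.Sobel(g,cv2.CV_64F,1,0),cv2.Sobel(g,cv2.CV_64F,0,1))
def score(q,M,cams):
    s=0
    for p,G in cams:
        uv=proj(p,place(M,q)); s+=map_coordinates(G,[uv[:,1],uv[:,0]],order=1,mode="nearest").mean()
    return s
def fit(q0,M,cams,step=(.004,.004,.06)):
    q0=np.array(q0,float);best=None
    for sg in (1.6,0.8):
        cg=[(p,gradim(p["avg"],sg)) for p in cams]
        f=lambda d:-score(np.r_[q0[:3]+d*np.array(step),q0[3:]],M,cg)
        cands=[minimize(f,x0,method="Nelder-Mead",options=dict(xatol=1e-3,fatol=1e-4)) for x0 in np.vstack([np.zeros(3),np.random.default_rng(0).normal(0,.7,(12,3))])]
        r=min(cands,key=lambda r:r.fun); q0=np.r_[q0[:3]+r.x*np.array(step),q0[3:]]
    return q0,-r.fun
def grab(n,k=3):
    from workcell import arm
    fr=[arm.grab_frame(n) for _ in range(k)]
    p=dict(fr[-1]); p["avg"]=np.mean([f["color"].astype(float) for f in fr],0); return p
def overlay(p,qs,fn,x0,y0,w,h,s):
    a=cv2.resize(np.clip(p["avg"],0,255).astype(np.uint8)[y0:y0+h,x0:x0+w],(w*s,h*s),interpolation=cv2.INTER_CUBIC)
    for M,q in qs:
        for u,v in proj(p,place(M,q)):
            X,Y=int(round((u-x0+.5)*s-.5)),int(round((v-y0+.5)*s-.5))
            if 0<=X<w*s and 0<=Y<h*s:a[Y,X]=(0,0,255)
    if fn: cv2.imwrite(fn,a)
    return a
E
python3 - <<'E'
from h import *
P=pickle.load(open("P0.pkl","rb")); S,T=P["side"],P["top"]
print("house corners top",[ray(T,u,v,.04).round(4) for u,v in((248,158.6),(288,154.4),(292.4,192.4),(254,197))])
for cams,nm in (([S],"S"),([T],"T"),([S,T],"ST")):
    h,sc=fit([.509,.117,-1.47],HOUSE,cams); print(nm,"house",h.round(4),sc)
    s,sc=fit([.456,-.326,.23],SPAN,cams); print(nm,"span",s.round(4),sc)
a=overlay(S,[(HOUSE,h)],None,295,145,80,75,5);b=overlay(T,[(HOUSE,h)],None,240,140,80,75,5)
c=overlay(S,[(SPAN,s)],None,335,280,80,58,5);d=overlay(T,[(SPAN,s)],None,390,155,80,58,5)
cv2.imwrite("pics/fit0.png",np.vstack([np.hstack([a,b])[:310],np.hstack([c,d])]))
E
```

```text
house corners top [array([0.5512, 0.1764, 0.04  ]), array([0.5662, 0.0691, 0.04  ]), array([0.4627, 0.0535, 0.04  ]), array([0.4473, 0.1551, 0.04  ])]
S house [ 0.5034  0.1152 -1.2708] 67.9913572533794
S span [ 0.455  -0.3329  0.2203] 69.67975151662863
T house [ 0.5096  0.116  -1.4157] 135.3669692107701
T span [ 0.4579 -0.3226  0.2312] 111.01063917894638
ST house [ 0.509   0.1159 -1.4174] 199.5761944257576
ST span [ 0.458  -0.3229  0.226 ] 154.15140912392957
```

View pics/fit0.png

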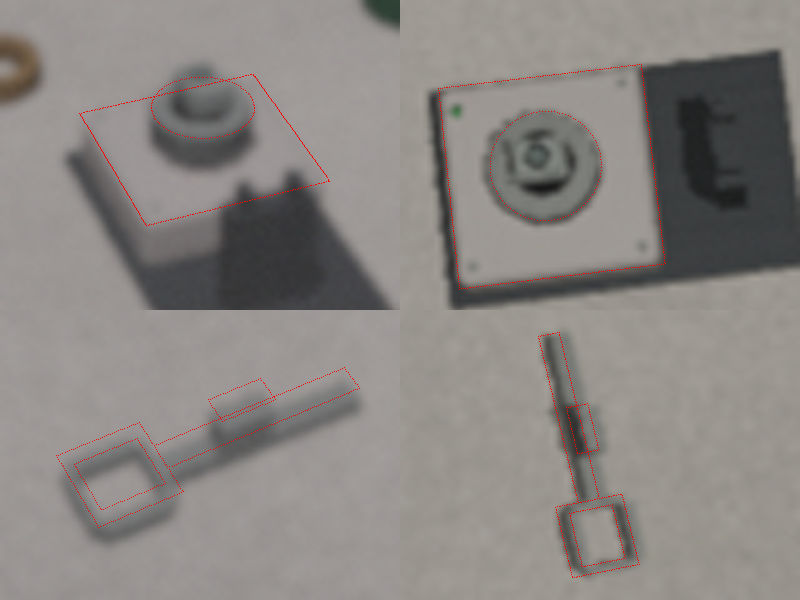

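Run:
```python
from h import *
P=pickle.load(open("P0.pkl","rb")); S,T=P["side"],P["top"]
s=[.4565,-.3263,.232]
c=overlay(S,[(SPAN,s)],None,340,280,75,58,8)[:,:]
d=overlay(T,[(SPAN,s)],None,400,152,58,62,9)
cv2.imwrite("pics/fit1.png",c);cv2.imwrite("pics/fit1b.png",d)
```

```text
(no output)
```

View pics/fit1.png

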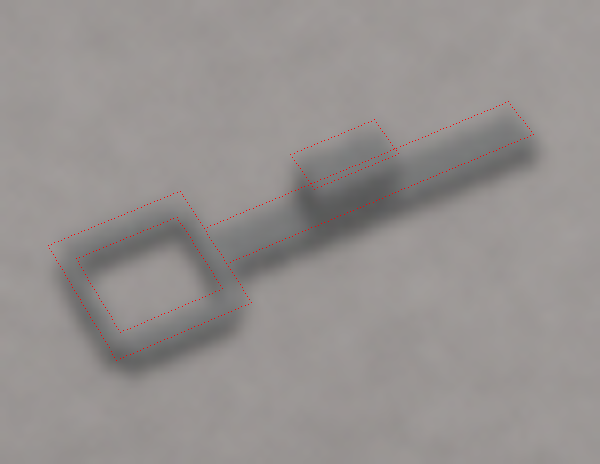

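View pics/fit1b.png

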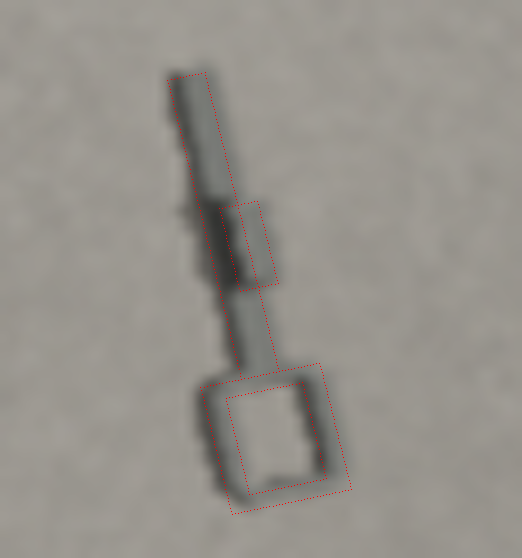

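The three spanners are at side-view pixels (218,335) large, (377,308) medium and (310,297) small. The medium one fits: its drawn outline at 40x38 mm with a 116 mm handle matches in the enlarged crop, and its window-to-fin distance is about 60 mm (the others are 75 and 36 mm). The rest is on the robot's −y side of the housing.

I'll move now, turning first and then travelling.

Request:
drive_tool(increments=[[[85,0,0,0,-6.15],[85,0,0,0,-6.15],[85,0,0,0,-6.15],[85,0,0,0,-6.15],[85,0,0,0,-6.15],[85,0,0,0,-6.15],[85,-1.44,-25,0,0],[85,-1.44,-25,0,0],[85,-1.44,-25,0,0],[85,-1.44,-25,0,0],[85,-1.44,-25,0,0],[85,-1.44,-25,0,0],[85,-1.44,-25,0,0],[85,-1.44,-25,0,0],[85,-1.44,-25,0,0],[85,-1.44,-25,0,0],[85,-1.44,-25,0,0],[85,-1.44,-25,0,0],[85,-1.44,-25,0,0],[85,-1.44,-25,0,0]]])

```text
time_s: 3.77
position: [0.3515, 0.2343, 0.2454]
tool_rot: [[-0.974, -0.226, 0.0], [-0.226, 0.974, 0.0], [-0.0, 0.0, -1.0]]
contact_force: [0.8, 0.0, -0.5]
width: 0.996
```

Request:
drive_tool(increments=[[[85,-1.44,-25,0,0],[85,-1.44,-25,0,0],[85,-1.44,-25,0,0],[85,-1.44,-25,0,0],[85,-1.44,-25,0,0],[85,-1.44,-25,0,0],[85,-1.44,-25,0,0],[85,-1.44,-25,0,0],[85,-1.44,-25,0,0],[85,-1.44,-25,0,0],[85,-1.44,-25,0,0],[85,-1.44,-25,0,0],[85,-1.44,-25,0,0],[85,-1.44,-25,0,0],[85,-1.44,-25,0,0],[85,-1.44,-25,0,0],[85,0,-25,0,0],[85,0,-25,0,0],[85,0,-25,0,0],[85,0,-25,0,0]]])

```text
time_s: 5.43
position: [0.487, -0.2477, 0.2453]
tool_rot: [[-0.974, -0.226, 0.0], [-0.226, 0.974, -0.0], [-0.0, -0.0, -1.0]]
contact_force: [1.2, 0.5, -0.5]
width: 0.994
```

```bash
cat > go.py <<'E'
import sys, numpy as np
from workcell import arm
def go(x,y,z,yaw=None):
    s=arm.sense(); R=np.array(s["tool_rot"]); d=(R.T@(np.array([x,y,z])-s["position"]))*1000
    yw=np.degrees(np.arctan2(R[1,1],R[0,1]))
    print("t",round(s["time_s"],2),"pos",np.round(s["position"],4),"yawY",round(yw,2),"d_tool",d.round(1), "turn",None if yaw is None else round((yw-yaw+180)%360-180,2),"F",np.round(s["contact_force"],2),"T",np.round(s["ft_torque"],3),"w",round(s["width"]*85.4,1),"q",np.round(s["joint_pos"],2))
if __name__=="__main__": go(*map(float,sys.argv[1:]))
E
python3 go.py .5135 -.317 .08 103.06
```

```text
t 5.43 pos [ 0.487  -0.2477  0.2453] yawY 103.07 d_tool [-10.2 -73.5 165.3] turn 0.01 F [ 1.23  0.53 -0.54] T [-0.005 -0.002 -0.046] w 84.9 q [-0.58  0.38  1.54  0.    1.22 -2.38]
```

Request:
drive_tool(increments=[[[85,-3.4,-24.5,15,0],[85,-3.4,-24.5,30,0],[85,-3.4,-24.5,30,0],[85,0,0,30,0],[85,0,0,30,0],[85,0,0,25,0],[85,0,0,5,0],[85,0,0,0,0]]])

```text
time_s: 6.1
position: [0.5127, -0.3152, 0.079]
tool_rot: [[-0.974, -0.226, -0.002], [-0.226, 0.974, 0.002], [0.002, 0.002, -1.0]]
contact_force: [0.7, -0.1, 0.9]
width: 0.996
```

```bash
python3 go.py .5135 -.317 .02 103.06
python3 - <<'E'
from h import *
S=grab("side",2);T=grab("top",2)
s=[.457,-.330,.228]
c=overlay(S,[(SPAN,s)],None,335,255,80,75,5);d=overlay(T,[(SPAN,s)],None,390,140,75,75,5)
cv2.imwrite("pics/g1.png",np.hstack([c,d]))
E
```

```text
t 6.1 pos [ 0.5127 -0.3152  0.079 ] yawY 103.07 d_tool [-0.5 -2.1 59. ] turn 0.01 F [ 0.7  -0.11  0.88] T [-0.012  0.061  0.047] w 85.0 q [-0.65  0.66  1.56 -0.    0.92 -2.45]
```

View pics/g1.png

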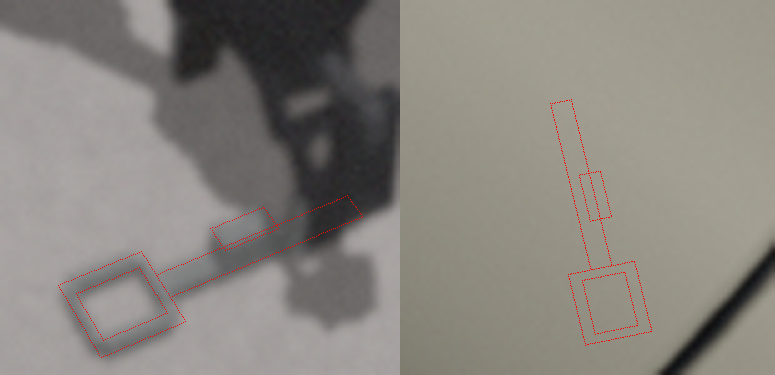

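Request:
drive_tool(increments=[[[85,-0.5,-2.1,20,0],[85,0,0,20,0],[85,0,0,15,0],[60,0,0,5,0],[30,0,0,0,0],[20,0,0,0,0],[20,0,0,0,0],[20,0,0,0,0]]])

```text
time_s: 6.97
position: [0.515, -0.3181, 0.0215]
tool_rot: [[-0.974, -0.226, 0.001], [-0.226, 0.974, -0.001], [-0.001, -0.001, -1.0]]
contact_force: [-0.4, 0.3, -0.8]
width: 0.293
```

Request:
drive_tool(increments=[[[0,0,0,0,0],[0,0,0,0,0],[0,0,0,0,0],[0,0,0,0,0]]])

```text
time_s: 7.3
position: [0.5148, -0.3179, 0.0213]
tool_rot: [[-0.974, -0.226, 0.001], [-0.226, 0.974, -0.001], [-0.001, -0.001, -1.0]]
contact_force: [-0.9, 0.7, 11.1]
width: 0.126
```

```bash
python3 go.py .5135 -.317 .02 103.06
```

```text
t 7.3 pos [ 0.5148 -0.3179  0.0213] yawY 103.07 d_tool [1.  1.2 1.3] turn 0.01 F [-0.93  0.66 11.13] T [ 0.292  0.256 -0.09 ] w 10.7 q [-0.65  0.75  1.59  0.    0.8  -2.45]
```

Request:
drive_tool(increments=[[[0,0,0,0,0],[0,0,0,0,0],[0,0,0,-5,0],[0,0,0,-15,0],[0,0,0,-25,0],[0,0,0,-25,0],[0,0,0,-25,0],[0,0,0,-25,0],[0,0,0,0,0]]])

```text
time_s: 8.05
position: [0.5161, -0.3189, 0.1453]
tool_rot: [[-0.974, -0.226, 0.005], [-0.226, 0.974, -0.004], [-0.004, -0.005, -1.0]]
contact_force: [1.7, -0.9, -0.6]
width: 0.121
```

```bash
python3 go.py .518 .0586 .2 8.8
python3 - <<'E'
from h import *
S=grab("side",2)
cv2.imwrite("pics/g2.png",overlay(S,[],None,300,200,130,110,5))
E
```

```text
t 8.05 pos [ 0.5161 -0.3189  0.1453] yawY 103.08 d_tool [-87.5 367.  -56.2] turn 94.28 F [ 1.72 -0.86 -0.58] T [-0.022 -0.109 -0.038] w 10.3 q [-0.65  0.57  1.51  0.    1.05 -2.45]
```

View pics/g2.png

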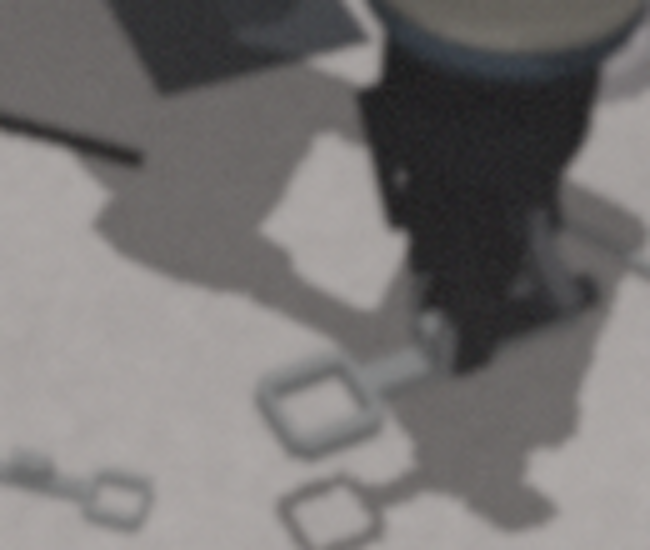

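Request:
drive_tool(increments=[[[0,-5.8,24.5,-4,0],[0,-5.8,24.5,-4,0],[0,-5.8,24.5,-4,0],[0,-5.8,24.5,-4,0],[0,-5.8,24.5,-4,0],[0,-5.8,24.5,-4,0],[0,-5.8,24.5,-4,0],[0,-5.8,24.5,-4,0],[0,-5.8,24.5,-4,0],[0,-5.8,24.5,-4,0],[0,-5.8,24.5,-4,0],[0,-5.8,24.5,-4,0],[0,-5.8,24.5,-4,0],[0,-5.8,24.5,-4,0],[0,-5.8,24.5,0,0],[0,0,0,0,0]]])

```text
time_s: 9.48
position: [0.5152, 0.0634, 0.1954]
tool_rot: [[-0.974, -0.228, -0.002], [-0.228, 0.974, 0.001], [0.001, 0.001, -1.0]]
contact_force: [-0.6, 0.8, -2.1]
width: 0.123
```

Request:
drive_tool(increments=[[[0,0,0,0,4],[0,0,0,0,6.3],[0,0,0,0,6.3],[0,0,0,0,6.3],[0,0,0,0,6.3],[0,0,0,0,6.3],[0,0,0,0,6.3],[0,0,0,0,6.3],[0,0,0,0,6.3],[0,0,0,0,6.3],[0,0,0,0,6.3],[0,0,0,0,6.3],[0,0,0,0,6.3],[0,0,0,0,6.3],[0,0,0,0,6.3],[0,0,0,0,2.1],[0,0,0,0,0],[0,0,0,0,0]]])

```text
time_s: 10.98
position: [0.5155, 0.0598, 0.1955]
tool_rot: [[-0.154, 0.988, -0.002], [0.988, 0.154, -0.0], [0.0, -0.002, -1.0]]
contact_force: [-0.6, 0.2, -2.4]
width: 0.125
```

```bash
python3 go.py .518 .0586 .14 8.8
python3 - <<'E'
from h import *
S=grab("side",3);T=grab("top",3)
pickle.dump((S,T),open("P1.pkl","wb"))
c=overlay(S,[],None,280,100,80,100,5);d=overlay(T,[],None,230,120,80,100,5)
cv2.imwrite("pics/g3.png",np.hstack([c,d]))
E
```

```text
t 10.98 pos [0.5155 0.0598 0.1955] yawY 8.87 d_tool [-1.5  2.4 55.5] turn 0.07 F [-0.63  0.19 -2.39] T [-0.014 -0.043 -0.039] w 10.6 q [ 0.    0.41  1.67 -0.    1.07 -0.15]
```

View pics/g3.png

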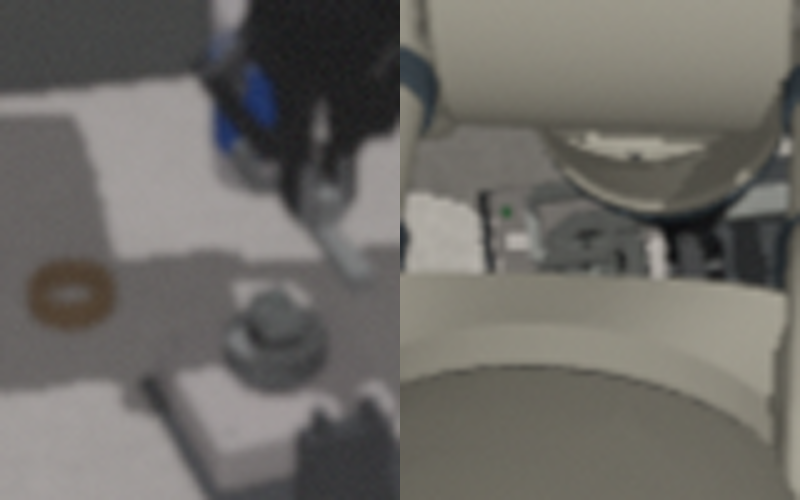

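Request:
drive_tool(increments=[[[0,-1.5,2.4,10,0.07],[0,0,0,20,0],[0,0,0,20,0],[0,0,0,15,0],[0,0,0,5,0],[0,0,0,0,0],[0,0,0,0,0],[0,0,0,0,0]]])

```text
time_s: 11.95
position: [0.5191, 0.0589, 0.127]
tool_rot: [[-0.151, 0.988, 0.001], [0.988, 0.151, -0.0], [-0.0, 0.001, -1.0]]
contact_force: [0.0, 0.3, -1.2]
width: 0.132
```

```bash
python3 go.py .518 .0586 .125 8.8
python3 - <<'E'
from h import *
S=grab("side",4);T=grab("top",4)
pickle.dump((S,T),open("P1.pkl","wb"))
q=[.509,.1159,-1.4174,.104]
B=np.vstack([rect(-.014,.014,-.011,.011,.072),rect(-.011,.011,-.008,.008,.090)])
h=q[:3]
c=overlay(S,[],None,300,120,66,75,6);d=overlay(T,[],None,235,135,66,60,6)
c2=overlay(S,[(SPAN,q),(HOUSE,h)],None,300,120,66,75,6);d2=overlay(T,[(SPAN,q),(HOUSE,h)],None,235,135,66,60,6)
cv2.imwrite("pics/g4.png",np.hstack([c,c2])); cv2.imwrite("pics/g4t.png",np.hstack([d,d2]))
E
```

```text
t 11.95 pos [0.5191 0.0589 0.127 ] yawY 8.71 d_tool [-0.1 -1.2  2. ] turn -0.09 F [ 0.02  0.33 -1.15] T [0.032 0.048 0.038] w 11.3 q [-0.    0.51  1.73 -0.    0.9  -0.15]
```

View pics/g4.png

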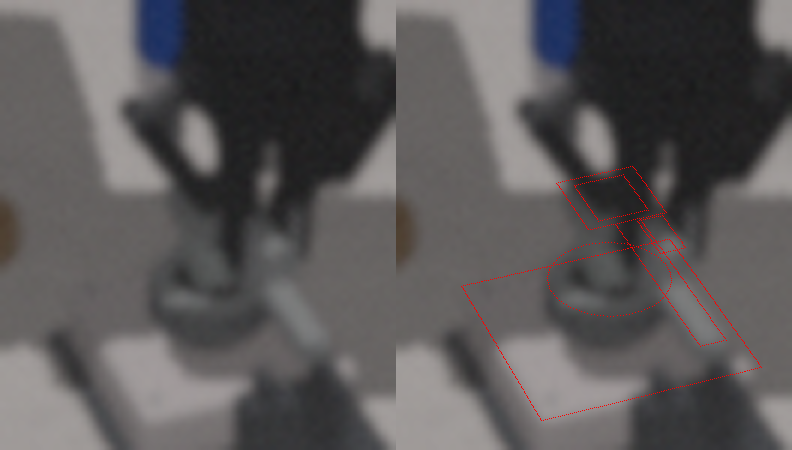

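View pics/g4t.png

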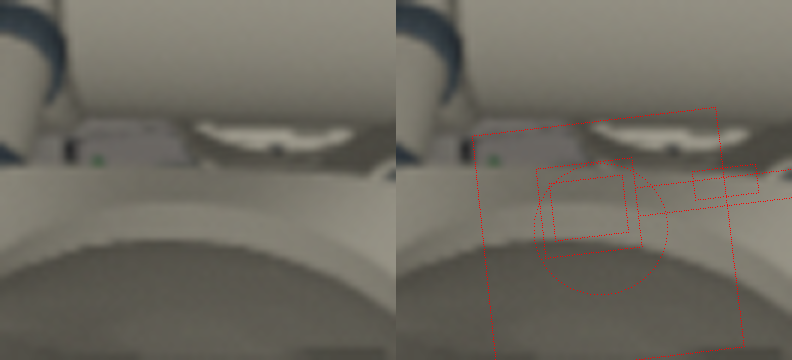

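Run:
```python
from h import *
S,T=pickle.load(open("P1.pkl","rb")); P0=pickle.load(open("P0.pkl","rb")); S0,T0=P0["side"],P0["top"]
H1=rect(-.055,.055,-.055,.055,.04)
RING=circ(.029,.068)
sm=(.002,.002,.02)
for nm,M in (("sq",H1),("ring",RING),("both",HOUSE)):
    print(nm,fit([.509,.1159,-1.4174],M,[S0],sm)[0].round(4),fit([.509,.1159,-1.4174],M,[T0],sm)[0].round(4))
HND=np.vstack([poly([(.078,.006),(.116,.006),(.116,-.006),(.078,-.006)],.01,closed=False)])
for z in (.104,.106,.108):
    r=fit([.509,.1159,-1.4174,z],HND,[S],(.003,.003,.04)); print("hnd",z,r[0].round(4),r[1]); rr=r[0]
a=overlay(S,[(HND,r[0])],None,330,150,40,50,10)
g=cv2.imread("pics/g2.png"); small=cv2.resize(g,(130,110),interpolation=cv2.INTER_AREA).astype(float)
L=dict(S0); av=np.full((400,640,3),120.);av[200:310,300:430]=small; L["avg"]=av
HEAD=np.vstack([rect(-.020,.020,-.019,.019,.01),rect(-.0152,.0152,-.0122,.0122,.01),poly([(.02,.006),(.04,.006)],.01,closed=False),poly([(.02,-.006),(.04,-.006)],.01,closed=False)])
y=np.radians(13.08); q0=[.5161-.058*np.cos(y),-.3189-.058*np.sin(y),y,.124]
r=fit(q0,HEAD,[L],(.004,.004,.04)); print("lift",np.round(q0,4),r[0].round(4),r[1])
b=overlay(L,[(HEAD,r[0])],None,340,255,45,45,10)
b0=overlay(L,[(HEAD,q0)],None,340,255,45,45,10)
cv2.imwrite("pics/fit2.png",np.hstack([a[:450,:],b]));
```

```text
sq [ 0.4966  0.1147 -1.3501] [ 0.5101  0.1161 -1.4162]
ring [ 0.5074  0.1137 -1.4961] [ 0.5053  0.1159 -1.4347]
both [ 0.5034  0.1152 -1.2708] [ 0.5096  0.116  -1.4158]
hnd 0.104 [ 0.551   0.1225 -1.9146  0.104 ] 60.79394845221453
hnd 0.106 [ 0.5504  0.1198 -1.9161  0.106 ] 60.72100167130925
hnd 0.108 [ 0.5497  0.1173 -1.9155  0.108 ] 60.64739507636002
lift [ 0.4596 -0.332   0.2283  0.124 ] [ 0.4501 -0.3346  0.2448  0.124 ] 59.50934550547667
```

View pics/fit2.png

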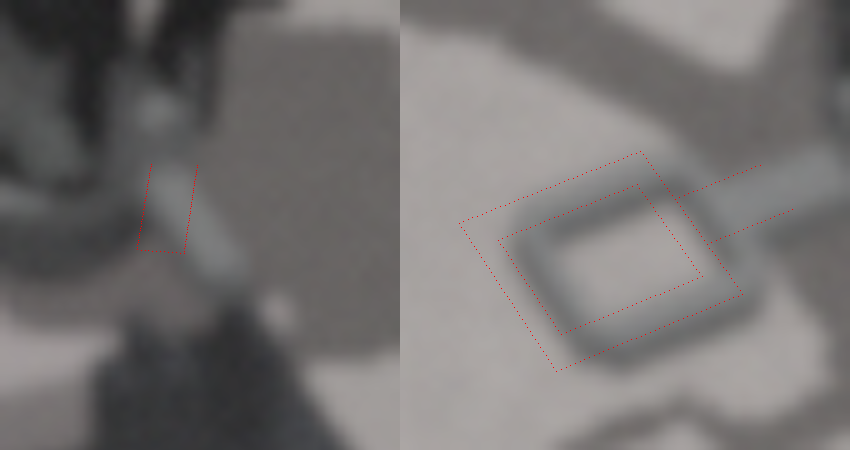

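Run:
```python
from h import *
S,T=pickle.load(open("P1.pkl","rb")); P0=pickle.load(open("P0.pkl","rb")); S0=P0["side"]
g=cv2.imread("pics/g2.png"); small=cv2.resize(g,(130,110),interpolation=cv2.INTER_AREA).astype(float)
L=dict(S0); av=np.full((400,640,3),120.);av[200:310,300:430]=small; L["avg"]=av
HEAD=np.vstack([rect(-.020,.020,-.019,.019,.01),rect(-.0152,.0152,-.0122,.0122,.01),poly([(.02,.006),(.045,.006)],.01,closed=False),poly([(.02,-.006),(.045,-.006)],.01,closed=False)])
q0=[.4596,-.332,.2283,.124]
b0=overlay(L,[(HEAD,q0)],None,340,255,45,45,8)
yaw=np.radians(8.71-90); c,s=np.cos(yaw),np.sin(yaw)
q1=[.5191-.058*c,.0589-.058*s,yaw,.106]; print(q1)
HND=np.vstack([poly([(.07,.006),(.116,.006),(.116,-.006),(.07,-.006)],.01,closed=False),rect(.045,.071,-.006,.006,.028),poly([(.116,.006),(.116,-.006)],0,closed=False)])
a=overlay(S,[(HND,q1)],None,330,155,50,45,8)
cv2.imwrite("pics/fit3.png",np.hstack([b0,a]))
R=np.vstack([rect(-.055,.055,-.055,.055,.04),circ(.029,.068),circ(.029,.048)])
cv2.imwrite("pics/fit4.png",overlay(S0,[(R,[.5096,.116,-1.416])],None,300,150,70,60,10))
```

```text
[np.float64(0.5103168661250173), np.float64(0.1162311133620666), np.float64(-1.4187781489461904), 0.106]
```

View pics/fit3.png

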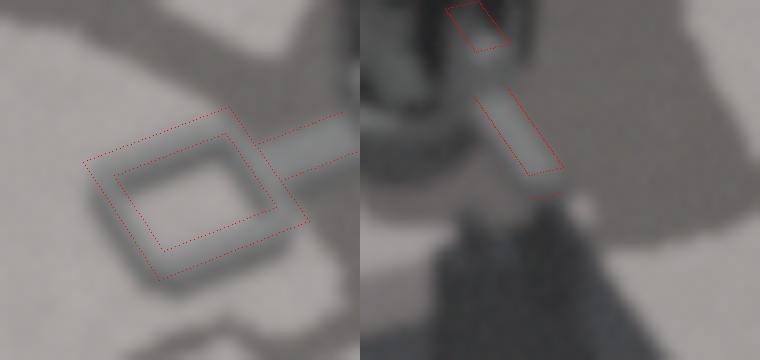

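View pics/fit4.png

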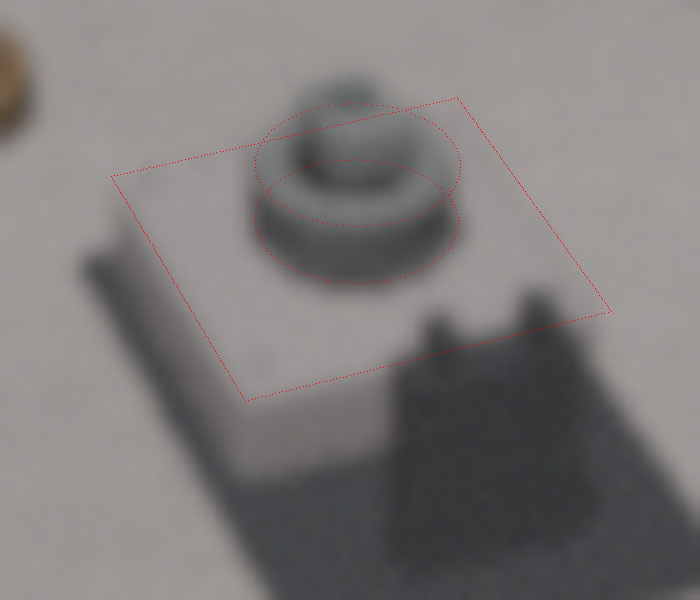

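Request:
drive_tool(increments=[[[0,0,-1.0,8,0],[0,0,0,8,0],[0,0,0,2,0],[0,0,0,2,0],[0,0,0,0,0],[0,0,0,0,0]]])

```text
time_s: 12.85
position: [0.5175, 0.0591, 0.106]
tool_rot: [[-0.151, 0.989, -0.0], [0.989, 0.151, 0.001], [0.001, -0.0, -1.0]]
contact_force: [-0.1, 5.5, 2.5]
width: 0.122
```

```bash
python3 go.py .5184 .0587 .093 8.8
```

```text
t 12.85 pos [0.5175 0.0591 0.106 ] yawY 8.7 d_tool [-0.5  0.8 13. ] turn -0.1 F [-0.07  5.55  2.48] T [ 1.215  0.182 -0.028] w 10.4 q [-0.    0.54  1.75  0.    0.85 -0.15]
```

Request:
drive_tool(increments=[[[0,1.0,0,0,0],[0,0,0,0,0],[0,0,0,0,0]]])

```text
time_s: 13.1
position: [0.5175, 0.0598, 0.1061]
tool_rot: [[-0.151, 0.988, -0.0], [0.988, 0.151, -0.0], [0.0, -0.0, -1.0]]
contact_force: [0.8, 1.7, -1.2]
width: 0.125
```

```bash
python3 go.py .5184 .0587 .093 8.8
```

```text
t 13.1 pos [0.5175 0.0598 0.1061] yawY 8.71 d_tool [-1.2  0.8 13.1] turn -0.09 F [ 0.83  1.69 -1.22] T [ 0.403 -0.192 -0.025] w 10.7 q [ 0.    0.54  1.75 -0.    0.85 -0.15]
```

Request:
drive_tool(increments=[[[0,1.3,0,0,0],[0,0,0,2,0],[0,0,0,2,0],[0,0,0,0,0],[0,0,0,0,0]]])

```text
time_s: 13.52
position: [0.5175, 0.061, 0.1021]
tool_rot: [[-0.151, 0.988, 0.0], [0.988, 0.151, 0.0], [-0.0, 0.0, -1.0]]
contact_force: [3.5, -0.0, -3.0]
width: 0.121
```

```bash
python3 go.py .5184 .0587 .093 8.8
```

```text
t 13.52 pos [0.5175 0.061  0.1021] yawY 8.7 d_tool [-2.4  0.6  9.1] turn -0.1 F [ 3.48 -0.02 -2.95] T [ 0.034 -0.624 -0.167] w 10.3 q [ 0.    0.54  1.75  0.    0.84 -0.15]
```

Request:
drive_tool(increments=[[[0,0,1.3,0,0],[0,0,0,0,0],[0,0,0,0,0]]])

```text
time_s: 13.77
position: [0.5181, 0.0612, 0.1022]
tool_rot: [[-0.152, 0.988, -0.001], [0.988, 0.152, -0.0], [0.0, -0.001, -1.0]]
contact_force: [-0.6, -0.6, -1.8]
width: 0.128
```

```bash
python3 go.py .5184 .0587 .093 8.8
```

```text
t 13.77 pos [0.5181 0.0612 0.1022] yawY 8.72 d_tool [-2.5 -0.1  9.2] turn -0.08 F [-0.58 -0.57 -1.77] T [-0.033 -0.012  0.011] w 10.9 q [ 0.    0.55  1.75 -0.    0.85 -0.15]
```

Free again; I'll continue down slowly.

Request:
drive_tool(increments=[[[0,0,0,2,0],[0,0,0,2,0],[0,0,0,0,0],[0,0,0,0,0]]])

```text
time_s: 14.1
position: [0.5183, 0.0612, 0.0981]
tool_rot: [[-0.151, 0.988, -0.001], [0.988, 0.151, -0.0], [0.0, -0.001, -1.0]]
contact_force: [-0.2, -0.8, -0.8]
width: 0.123
```

```bash
python3 go.py .5184 .0612 .093 8.8
```

```text
t 14.1 pos [0.5183 0.0612 0.0981] yawY 8.7 d_tool [0.  0.1 5.1] turn -0.1 F [-0.21 -0.83 -0.76] T [-0.034 -0.016 -0.015] w 10.5 q [ 0.    0.55  1.75 -0.    0.84 -0.15]
```

Request:
drive_tool(increments=[[[0,0,0,2,0],[0,0,0,1.5,0],[0,0,0,0,0],[0,0,0,0,0]]])

```text
time_s: 14.43
position: [0.5184, 0.0612, 0.0947]
tool_rot: [[-0.151, 0.988, -0.0], [0.988, 0.151, -0.0], [0.0, -0.0, -1.0]]
contact_force: [0.6, 0.3, -1.3]
width: 0.127
```

```bash
python3 go.py .5184 .0612 .093 8.8
```

```text
t 14.43 pos [0.5184 0.0612 0.0947] yawY 8.71 d_tool [-0.  -0.   1.7] turn -0.09 F [ 0.57  0.29 -1.32] T [-0.03   0.003  0.001] w 10.8 q [ 0.    0.56  1.76 -0.    0.83 -0.15]
```

Request:
drive_tool(increments=[[[0,0,0,1,0],[0,0,0,0.7,0],[0,0,0,0,0],[0,0,0,0,0]]])

```text
time_s: 14.77
position: [0.5187, 0.0615, 0.0936]
tool_rot: [[-0.151, 0.988, 0.001], [0.988, 0.151, 0.0], [0.0, 0.001, -1.0]]
contact_force: [-1.2, 3.4, 9.9]
width: 0.13
```

```bash
python3 go.py .5184 .0612 .093 8.8
```

```text
t 14.77 pos [0.5187 0.0615 0.0936] yawY 8.71 d_tool [-0.2 -0.3  0.6] turn -0.09 F [-1.18  3.38  9.91] T [ 0.214  0.332 -0.113] w 11.1 q [ 0.    0.56  1.76  0.    0.82 -0.15]
```

Run:
```python
from h import *
S=grab("side",3)
yaw=np.radians(8.71-90); c,s=np.cos(yaw),np.sin(yaw)
q1=[.5187-.058*c,.0615-.058*s,yaw,.072]; print(q1)
cv2.imwrite("pics/l1.png",np.hstack([overlay(S,[],None,310,145,60,60,6),overlay(S,[(SPAN,q1)],None,310,145,60,60,6)]))
```

```text
[np.float64(0.5099168661250173), np.float64(0.1188311133620666), np.float64(-1.4187781489461904), 0.072]
```

View pics/l1.png

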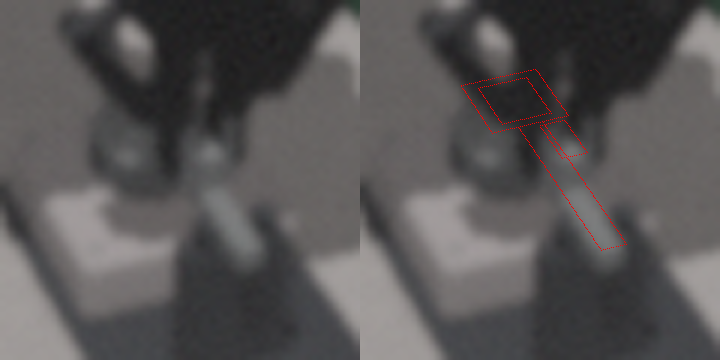

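Request:
drive_tool(increments=[[[20,0,0,0,0],[40,0,0,0,0],[50,0,0,0,0],[50,0,0,0,0],[50,0,0,-10,0],[50,0,0,-25,0],[50,0,0,-30,0],[50,0,0,-30,0],[50,0,0,-30,0],[85,-10,0,-20,0],[85,-40,0,0,0],[85,-40,0,0,0],[85,-40,0,0,0],[85,-30,0,0,0],[85,-30,0,0,0]]])

```text
time_s: 16.17
position: [0.5471, -0.1286, 0.2389]
tool_rot: [[-0.151, 0.989, 0.0], [0.989, 0.151, -0.0], [-0.0, 0.0, -1.0]]
contact_force: [0.2, 0.2, -0.2]
width: 0.991
```

```bash
python3 go.py .5095 .116 .15 36
python3 - <<'E'
from h import *
S=grab("side",3);T=grab("top",3)
pickle.dump((S,T),open("P2.pkl","wb"))
q=[.5095,.116,-1.417,.072]
cv2.imwrite("pics/r1.png",np.hstack([overlay(S,[],None,310,145,60,60,6),overlay(S,[(SPAN,q)],None,310,145,60,60,6)]))
cv2.imwrite("pics/r1t.png",np.hstack([overlay(T,[],None,245,145,66,60,6),overlay(T,[(SPAN,q)],None,245,145,66,60,6)]))
E
```

```text
t 16.17 pos [ 0.5471 -0.1286  0.2389] yawY 8.66 d_tool [247.5  -0.4  88.9] turn -27.34 F [ 0.22  0.2  -0.16] T [-0.001 -0.011 -0.042] w 84.6 q [-0.34  0.41  1.51 -0.    1.22 -0.49]
```

View pics/r1.png

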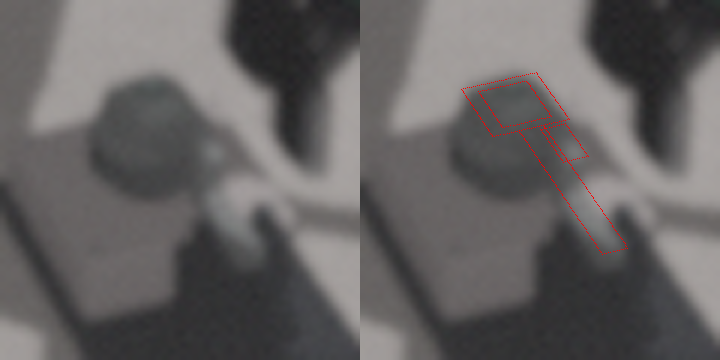

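View pics/r1t.png

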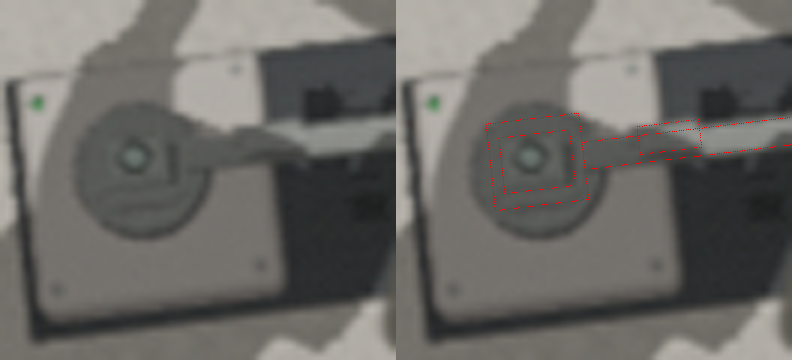

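Request:
drive_tool(increments=[[[85,0,0,0,-6],[85,0,0,0,-6],[85,0,0,0,-6],[85,0,0,0,-6],[85,0,0,0,-6],[85,0,0,0,-6],[85,20,14.5,9,0],[85,20,14.5,9,0],[85,20,14.5,9,0],[85,20,14.5,9,0],[85,20,14.5,9,0],[85,20,14.5,9,0],[85,20,14.5,9,0],[85,20,14.5,9,0],[85,20,14.5,9,0],[85,20,14.5,9,0],[85,0,0,0,0],[85,0,0,0,0],[85,0,0,0,0]]])

```text
time_s: 18.05
position: [0.5095, 0.118, 0.1484]
tool_rot: [[-0.705, 0.71, 0.0], [0.71, 0.705, -0.0], [-0.0, 0.0, -1.0]]
contact_force: [1.1, -0.3, 0.4]
width: 0.993
```

```bash
python3 go.py .5097 .1163 .1 44.7
```

```text
t 18.05 pos [0.5095 0.118  0.1484] yawY 44.8 d_tool [-1.4 -1.1 48.4] turn 0.1 F [ 1.05 -0.32  0.36] T [ 0.004 -0.012 -0.037] w 84.8 q [ 0.11  0.47  1.71 -0.    0.96 -0.67]
```

Request:
drive_tool(increments=[[[85,-1.4,-1.1,15,0],[85,0,0,20,0],[85,0,0,20,0],[85,0,0,20,0],[85,0,0,12,0],[85,0,0,5,0],[85,0,0,0,0],[85,0,0,0,0]]])

```text
time_s: 18.72
position: [0.5102, 0.1154, 0.0567]
tool_rot: [[-0.703, 0.711, 0.001], [0.711, 0.703, 0.0], [-0.0, 0.0, -1.0]]
contact_force: [-0.9, 0.4, -0.9]
width: 0.994
```

```bash
python3 go.py .5097 .1163 .056 44.7;  python3 - <<'E'
from h import *
S=grab("side",2)
cv2.imwrite("pics/k1.png",overlay(S,[],None,295,110,85,90,6))
E
```

```text
t 18.72 pos [0.5102 0.1154 0.0567] yawY 44.68 d_tool [1.  0.2 0.7] turn -0.02 F [-0.94  0.35 -0.92] T [-0.016 -0.001 -0.017] w 84.9 q [ 0.11  0.62  1.78 -0.    0.74 -0.67]
```

View pics/k1.png

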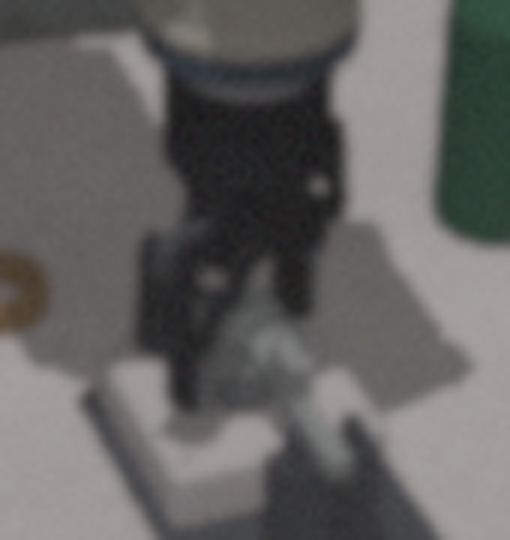

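Request:
drive_tool(increments=[[[80,0.8,0.2,0,0],[75,0,0,0,0],[70,0,0,0,0],[65,0,0,0,0],[62,0,0,0,0],[62,0,0,0,0],[62,0,0,0,0]]])

```text
time_s: 19.4
position: [0.5095, 0.1165, 0.0561]
tool_rot: [[-0.703, 0.711, 0.0], [0.711, 0.703, 0.0], [-0.0, 0.0, -1.0]]
contact_force: [0.7, 0.3, 0.4]
width: 0.723
```

```bash
python3 go.py .5097 .1163 .056 44.7
```

```text
t 19.4 pos [0.5095 0.1165 0.0561] yawY 44.7 d_tool [-0.3 -0.   0.1] turn 0.0 F [0.66 0.33 0.41] T [ 0.123 -0.042 -0.02 ] w 61.7 q [ 0.11  0.62  1.78  0.    0.74 -0.67]
```

Request:
drive_tool(increments=[[[57,0,0,0,0],[54,0,0,0,0],[54,0,0,0,0],[54,0,0,0,0],[54,0,0,0,0]]])

```text
time_s: 19.82
position: [0.5114, 0.1173, 0.0571]
tool_rot: [[-0.703, 0.711, 0.004], [0.711, 0.703, 0.001], [-0.002, 0.004, -1.0]]
contact_force: [4.5, 8.9, 13.7]
width: 0.662
```

```bash
python3 go.py .5097 .1163 .056 44.7
```

```text
t 19.82 pos [0.5114 0.1173 0.0571] yawY 44.69 d_tool [ 0.5 -1.9  1.1] turn -0.01 F [ 4.47  8.93 13.69] T [ 1.555 -0.753  0.012] w 56.6 q [ 0.11  0.62  1.78  0.    0.74 -0.67]
```

Request:
drive_tool(increments=[[[54,0.5,1.6,-1.0,0],[54,0,0,0,0],[54,0,0,0,0]]])

```text
time_s: 20.07
position: [0.5114, 0.1177, 0.0574]
tool_rot: [[-0.704, 0.711, 0.002], [0.711, 0.704, -0.0], [-0.002, 0.001, -1.0]]
contact_force: [4.5, -4.7, 2.6]
width: 0.655
```

```bash
python3 go.py .5097 .1163 .056 44.7
```

```text
t 20.07 pos [0.5114 0.1177 0.0574] yawY 44.72 d_tool [ 0.2 -2.2  1.4] turn 0.02 F [ 4.53 -4.69  2.6 ] T [-0.689 -0.789  0.008] w 55.9 q [ 0.11  0.62  1.78 -0.    0.74 -0.67]
```

Request:
drive_tool(increments=[[[54,-0.9,0,0,0],[54,0,0,0,1],[54,0,0,0,2],[54,0,0,0,2],[54,0,0,0,2],[54,0,0,0,0],[54,0,0,0,0]]])

```text
time_s: 20.65
position: [0.5113, 0.1174, 0.0573]
tool_rot: [[-0.611, 0.792, 0.001], [0.792, 0.611, 0.0], [-0.001, 0.001, -1.0]]
contact_force: [2.2, -0.2, 5.3]
width: 0.66
```

```bash
python3 go.py .5114 .1177 .057 44.7
```

```text
t 20.65 pos [0.5113 0.1174 0.0573] yawY 37.65 d_tool [0.2 0.3 0.3] turn -7.05 F [ 2.25 -0.19  5.29] T [ 0.035 -0.466  0.036] w 56.3 q [ 0.11  0.62  1.78 -0.    0.74 -0.55]
```

Request:
drive_tool(increments=[[[54,0,0,0,2],[54,0,0,0,2],[54,0,0,0,2],[54,0,0,0,2],[54,0,0,0,2],[54,0,0,0,2],[54,0,0,0,1]]])

```text
time_s: 21.23
position: [0.511, 0.1172, 0.0573]
tool_rot: [[-0.416, 0.91, 0.0], [0.91, 0.416, -0.0], [-0.0, 0.0, -1.0]]
contact_force: [0.7, -2.7, 7.1]
width: 0.654
```

```bash
python3 go.py .5114 .1177 .057 44.7
```

```text
t 21.23 pos [0.511  0.1172 0.0573] yawY 24.55 d_tool [0.3 0.6 0.3] turn -20.15 F [ 0.71 -2.75  7.06] T [-0.383 -0.205  0.094] w 55.9 q [ 0.11  0.62  1.78 -0.    0.74 -0.32]
```

Request:
drive_tool(increments=[[[54,0,0,0,1],[54,0,0,0,1],[54,0,0,0,0]]])

```text
time_s: 21.48
position: [0.5109, 0.1171, 0.0573]
tool_rot: [[-0.384, 0.923, 0.0], [0.923, 0.384, -0.0], [-0.0, 0.0, -1.0]]
contact_force: [0.8, -3.4, 6.2]
width: 0.655
```

```bash
python3 go.py .5114 .1177 .057 44.7
```

```text
t 21.48 pos [0.5109 0.1171 0.0573] yawY 22.6 d_tool [0.3 0.7 0.3] turn -22.1 F [ 0.76 -3.44  6.21] T [-0.383 -0.168  0.041] w 56.0 q [ 0.11  0.62  1.78 -0.    0.74 -0.28]
```

Request:
drive_tool(increments=[[[54,0,0,0,1],[54,0,0,0,1],[54,0,0,0,0]]])

```text
time_s: 21.73
position: [0.5109, 0.1171, 0.0573]
tool_rot: [[-0.352, 0.936, 0.0], [0.936, 0.352, -0.0], [-0.0, 0.0, -1.0]]
contact_force: [0.0, -2.6, 6.7]
width: 0.66
```

```bash
python3 go.py .5114 .1177 .057 44.7
```

```text
t 21.73 pos [0.5109 0.1171 0.0573] yawY 20.6 d_tool [0.4 0.7 0.3] turn -24.1 F [ 0.03 -2.64  6.69] T [-0.402 -0.111  0.074] w 56.4 q [ 0.11  0.62  1.78 -0.    0.74 -0.25]
```

Request:
drive_tool(increments=[[[54,0,0,0,1],[54,0,0,0,1],[54,0,0,0,0]]])

```text
time_s: 21.98
position: [0.5108, 0.1171, 0.0573]
tool_rot: [[-0.319, 0.948, 0.0], [0.948, 0.319, -0.0], [-0.0, -0.0, -1.0]]
contact_force: [0.4, -3.5, 7.9]
width: 0.661
```

```bash
python3 go.py .5114 .1177 .057 44.7
```

```text
t 21.98 pos [0.5108 0.1171 0.0573] yawY 18.6 d_tool [0.4 0.7 0.3] turn -26.1 F [ 0.44 -3.53  7.92] T [-0.447 -0.101  0.161] w 56.4 q [ 0.11  0.62  1.78 -0.    0.74 -0.21]
```

Request:
drive_tool(increments=[[[54,0,0,0,1],[54,0,0,0,1],[54,0,0,0,0]]])

```text
time_s: 22.23
position: [0.5107, 0.1171, 0.0573]
tool_rot: [[-0.286, 0.958, -0.0], [0.958, 0.286, -0.0], [-0.0, -0.0, -1.0]]
contact_force: [-0.4, -3.2, 8.2]
width: 0.661
```

```bash
python3 go.py .5114 .1177 .057 44.7
python3 - <<'E'
from h import *
S=grab("side",2)
cv2.imwrite("pics/k2.png",overlay(S,[],None,295,110,85,90,6))
E
```

```text
t 22.23 pos [0.5107 0.1171 0.0573] yawY 16.6 d_tool [0.4 0.8 0.3] turn -28.1 F [-0.45 -3.18  8.24] T [-0.5   -0.045  0.075] w 56.5 q [ 0.11  0.62  1.78 -0.    0.74 -0.18]
```

View pics/k2.png

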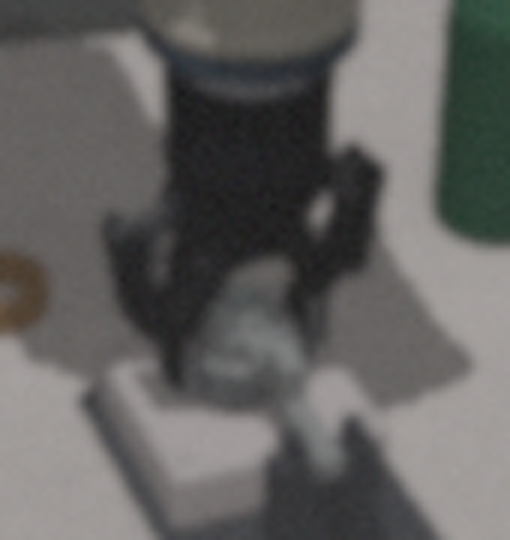

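The picture shows the spanner in place with its handle in the rest, and the jaws on the ring. The torque is still only the running drag, so I'll keep turning.

Request:
drive_tool(increments=[[[54,0,0,0,1],[54,0,0,0,1],[54,0,0,0,0]]])

```text
time_s: 22.58
position: [0.5107, 0.117, 0.0573]
tool_rot: [[-0.252, 0.968, -0.0], [0.968, 0.252, -0.0], [-0.0, -0.0, -1.0]]
contact_force: [-0.5, -3.7, 8.6]
width: 0.654
```

```bash
python3 go.py .5114 .1177 .057 44.7
```

```text
t 22.58 pos [0.5107 0.117  0.0573] yawY 14.6 d_tool [0.5 0.8 0.3] turn -30.1 F [-0.49 -3.66  8.56] T [-0.532 -0.011  0.098] w 55.9 q [ 0.11  0.62  1.78 -0.    0.74 -0.14]
```

Request:
drive_tool(increments=[[[54,0,0,0,0.8],[54,0,0,0,0.8],[54,0,0,0,0]]])

```text
time_s: 22.83
position: [0.5106, 0.1171, 0.0573]
tool_rot: [[-0.225, 0.974, -0.0], [0.974, 0.225, -0.0], [-0.0, -0.0, -1.0]]
contact_force: [-0.8, -3.8, 8.1]
width: 0.657
```

```bash
python3 go.py .5114 .1177 .057 44.7
```

```text
t 22.83 pos [0.5106 0.1171 0.0573] yawY 13.02 d_tool [0.5 0.9 0.3] turn -31.68 F [-0.84 -3.76  8.08] T [-0.582  0.012  0.077] w 56.1 q [ 0.11  0.62  1.78 -0.    0.74 -0.12]
```

Request:
drive_tool(increments=[[[54,0,0,0,1],[54,0,0,0,1],[54,0,0,0,0]]])

```text
time_s: 23.08
position: [0.5106, 0.117, 0.0573]
tool_rot: [[-0.191, 0.982, -0.0], [0.982, 0.191, -0.0], [-0.0, -0.0, -1.0]]
contact_force: [-1.6, -3.9, 8.6]
width: 0.656
```

```bash
python3 go.py .5114 .1177 .057 44.7
```

```text
t 23.08 pos [0.5106 0.117  0.0573] yawY 11.0 d_tool [0.5 0.9 0.3] turn -33.7 F [-1.64 -3.91  8.58] T [-0.587  0.083  0.097] w 56.0 q [ 0.11  0.62  1.78 -0.    0.74 -0.08]
```

Request:
drive_tool(increments=[[[54,0,0,0,0.8],[54,0,0,0,0.8],[54,0,0,0,0]]])

```text
time_s: 23.33
position: [0.5105, 0.117, 0.0572]
tool_rot: [[-0.164, 0.987, -0.0], [0.987, 0.164, -0.0], [-0.0, -0.001, -1.0]]
contact_force: [-1.4, -3.8, 8.1]
width: 0.652
```

```bash
python3 go.py .5114 .1177 .057 44.7
```

```text
t 23.33 pos [0.5105 0.117  0.0572] yawY 9.42 d_tool [0.5 1.  0.2] turn -35.28 F [-1.44 -3.81  8.09] T [-0.591  0.033  0.098] w 55.7 q [ 0.11  0.62  1.78 -0.    0.74 -0.05]
```

Request:
drive_tool(increments=[[[54,0,0,0,1],[54,0,0,0,1],[54,0,0,0,0]]])

```text
time_s: 23.58
position: [0.5105, 0.117, 0.0572]
tool_rot: [[-0.129, 0.992, -0.001], [0.992, 0.129, -0.0], [-0.0, -0.001, -1.0]]
contact_force: [-3.0, -4.8, 8.8]
width: 0.656
```

```bash
python3 go.py .5114 .1177 .057 44.7
```

```text
t 23.58 pos [0.5105 0.117  0.0572] yawY 7.41 d_tool [0.5 1.  0.2] turn -37.29 F [-2.99 -4.8   8.82] T [-0.611  0.158  0.13 ] w 56.1 q [ 0.11  0.62  1.78 -0.    0.74 -0.02]
```

Request:
drive_tool(increments=[[[54,0,0,0,0.8],[54,0,0,0,0.8],[54,0,0,0,0]]])

```text
time_s: 23.83
position: [0.5104, 0.117, 0.0573]
tool_rot: [[-0.101, 0.995, -0.001], [0.995, 0.101, -0.001], [-0.0, -0.001, -1.0]]
contact_force: [-1.9, -4.8, 9.4]
width: 0.659
```

```bash
python3 go.py .5114 .1177 .057 44.7
```

```text
t 23.83 pos [0.5104 0.117  0.0573] yawY 5.82 d_tool [0.6 1.  0.3] turn -38.88 F [-1.89 -4.78  9.39] T [-0.617  0.153  0.112] w 56.3 q [ 0.11  0.62  1.78 -0.    0.74  0.01]
```

Request:
drive_tool(increments=[[[54,-0.7,-0.3,-0.5,1],[54,0,0,0,1],[54,0,0,0,0]]])

```text
time_s: 24.08
position: [0.5103, 0.1168, 0.0574]
tool_rot: [[-0.066, 0.998, -0.001], [0.998, 0.066, 0.0], [0.0, -0.001, -1.0]]
contact_force: [-1.0, 3.9, -0.3]
width: 0.653
```

```bash
python3 go.py .5114 .1177 .057 44.7
```

```text
t 24.08 pos [0.5103 0.1168 0.0574] yawY 3.8 d_tool [0.9 1.1 0.4] turn -40.9 F [-1.    3.91 -0.27] T [ 0.552 -0.112  0.084] w 55.7 q [0.11 0.62 1.78 0.   0.74 0.04]
```

Request:
drive_tool(increments=[[[54,0,0,0,0.8],[54,0,0,0,0.8],[54,0,0,0,0]]])

```text
time_s: 24.33
position: [0.5103, 0.1167, 0.0575]
tool_rot: [[-0.039, 0.999, -0.001], [0.999, 0.039, 0.0], [0.0, -0.001, -1.0]]
contact_force: [-0.6, 4.8, -1.0]
width: 0.658
```

```bash
python3 go.py .5114 .1177 .057 44.7
```

```text
t 24.33 pos [0.5103 0.1167 0.0575] yawY 2.23 d_tool [0.9 1.1 0.5] turn -42.47 F [-0.62  4.81 -1.02] T [0.832 0.098 0.084] w 56.2 q [0.11 0.62 1.78 0.   0.74 0.07]
```

Request:
drive_tool(increments=[[[54,0.35,0,0,1],[54,0,0,0,1],[54,0,0,0,0]]])

```text
time_s: 24.58
position: [0.5102, 0.1168, 0.0574]
tool_rot: [[-0.004, 1.0, -0.001], [1.0, 0.004, -0.0], [-0.0, -0.001, -1.0]]
contact_force: [-2.2, 1.6, -1.2]
width: 0.66
```

```bash
python3 go.py .5114 .1177 .057 44.7
```

```text
t 24.58 pos [0.5102 0.1168 0.0574] yawY 0.21 d_tool [0.9 1.2 0.4] turn -44.49 F [-2.22  1.61 -1.23] T [0.224 0.244 0.083] w 56.3 q [ 0.11  0.62  1.78 -0.    0.74  0.11]
```

Request:
drive_tool(increments=[[[54,0,0,0,0.8],[54,0,0,0,0.8],[54,0,0,0,0]]])

```text
time_s: 24.83
position: [0.5102, 0.1168, 0.0575]
tool_rot: [[0.024, 1.0, -0.001], [1.0, -0.024, -0.0], [-0.0, -0.001, -1.0]]
contact_force: [-4.4, 0.8, -1.9]
width: 0.656
```

```bash
python3 go.py .5114 .1177 .057 44.7
```

```text
t 24.83 pos [0.5102 0.1168 0.0575] yawY -1.37 d_tool [0.9 1.1 0.5] turn -46.07 F [-4.36  0.8  -1.93] T [0.083 0.513 0.165] w 56.1 q [ 0.11  0.62  1.78 -0.    0.74  0.14]
```

Request:
drive_tool(increments=[[[54,0,-0.2,0,0.6],[54,0,0,0,0.5],[54,0,0,0,0]]])

```text
time_s: 25.08
position: [0.5102, 0.1169, 0.0575]
tool_rot: [[0.043, 0.999, -0.0], [0.999, -0.043, -0.0], [-0.0, -0.0, -1.0]]
contact_force: [-3.5, -0.8, -1.8]
width: 0.658
```

```bash
python3 go.py .5114 .1177 .057 44.7
```

```text
t 25.08 pos [0.5102 0.1169 0.0575] yawY -2.44 d_tool [0.9 1.2 0.5] turn -47.14 F [-3.47 -0.79 -1.78] T [-0.081  0.477  0.29 ] w 56.2 q [ 0.11  0.62  1.78 -0.    0.74  0.15]
```

Request:
drive_tool(increments=[[[54,0,0,0,0],[54,0,0,0,0]]])

```text
time_s: 25.25
position: [0.5102, 0.1169, 0.0575]
tool_rot: [[0.042, 0.999, -0.0], [0.999, -0.042, -0.0], [-0.0, -0.0, -1.0]]
contact_force: [-4.2, -0.9, -2.8]
width: 0.659
```

```bash
python3 go.py .5114 .1177 .057 44.7
```

```text
t 25.25 pos [0.5102 0.1169 0.0575] yawY -2.38 d_tool [0.9 1.2 0.5] turn -47.08 F [-4.22 -0.92 -2.79] T [-0.195  0.516  0.264] w 56.3 q [ 0.11  0.62  1.78 -0.    0.74  0.15]
```

Request:
drive_tool(increments=[[[54,0,-0.2,0,0.4],[54,0,0,0,0.4],[54,0,0,0,0],[54,0,0,0,0]]])

```text
time_s: 25.58
position: [0.5101, 0.1169, 0.0575]
tool_rot: [[0.056, 0.998, -0.0], [0.998, -0.056, -0.0], [-0.0, -0.0, -1.0]]
contact_force: [-2.9, -2.3, -5.1]
width: 0.661
```

```bash
python3 go.py .5114 .1177 .057 44.7
```

```text
t 25.58 pos [0.5101 0.1169 0.0575] yawY -3.2 d_tool [0.9 1.2 0.5] turn -47.9 F [-2.9  -2.29 -5.08] T [-0.31   0.403  0.329] w 56.4 q [ 0.11  0.62  1.78 -0.    0.74  0.17]
```

Request:
drive_tool(increments=[[[54,0,0,0,0],[54,0,0,0,0]]])

```text
time_s: 25.75
position: [0.5101, 0.1169, 0.0575]
tool_rot: [[0.056, 0.998, -0.0], [0.998, -0.056, -0.0], [-0.0, -0.0, -1.0]]
contact_force: [-2.8, -2.4, -5.6]
width: 0.655
```

```bash
python3 go.py .5114 .1177 .057 44.7
```

```text
t 25.75 pos [0.5101 0.1169 0.0575] yawY -3.19 d_tool [0.9 1.2 0.5] turn -47.89 F [-2.85 -2.44 -5.57] T [-0.379  0.446  0.327] w 56.0 q [ 0.11  0.62  1.78 -0.    0.74  0.17]
```

Request:
drive_tool(increments=[[[54,0,0,0,0.3],[54,0,0,0,0.3],[54,0,0,0,0],[54,0,0,0,0],[54,0,0,0,0]]])

```text
time_s: 26.17
position: [0.5101, 0.1169, 0.0575]
tool_rot: [[0.066, 0.998, -0.0], [0.998, -0.066, -0.0], [-0.0, -0.0, -1.0]]
contact_force: [-3.2, -3.3, -5.9]
width: 0.657
```

```bash
python3 go.py .5114 .1177 .057 44.7
```

```text
t 26.17 pos [0.5101 0.1169 0.0575] yawY -3.79 d_tool [0.9 1.2 0.5] turn -48.49 F [-3.2  -3.27 -5.94] T [-0.494  0.471  0.399] w 56.1 q [ 0.11  0.62  1.78 -0.    0.74  0.18]
```

Request:
drive_tool(increments=[[[54,0,0,0,0],[54,0,0,0,0]]])

```text
time_s: 26.33
position: [0.5102, 0.1169, 0.0576]
tool_rot: [[0.066, 0.998, -0.0], [0.998, -0.066, -0.0], [-0.0, -0.0, -1.0]]
contact_force: [-3.3, -3.8, -6.5]
width: 0.66
```

```bash
python3 go.py .5114 .1177 .057 44.7
```

```text
t 26.33 pos [0.5102 0.1169 0.0576] yawY -3.79 d_tool [0.9 1.2 0.6] turn -48.49 F [-3.29 -3.78 -6.5 ] T [-0.456  0.449  0.367] w 56.3 q [ 0.11  0.62  1.78 -0.    0.74  0.18]
```

Request:
drive_tool(increments=[[[58,0,0,0,0],[64,0,0,0,0],[72,0,0,0,0],[80,0,0,0,0],[85,0,0,0,0],[85,0,0,0,0],[85,0,0,-10,0],[85,0,0,-25,0],[85,0,0,-30,0],[85,0,0,-30,0],[85,0,0,-30,0],[85,0,0,-30,0],[85,0,0,-20,0],[85,-30,0,0,0],[85,-35,0,0,0],[85,-35,0,0,0],[85,-35,0,0,0],[85,-35,0,0,0],[85,-35,0,0,0],[85,0,0,0,0]]])

```text
time_s: 28.0
position: [0.4964, -0.0925, 0.2335]
tool_rot: [[0.07, 0.998, 0.001], [0.998, -0.07, -0.002], [-0.002, 0.001, -1.0]]
contact_force: [0.5, 0.3, -0.7]
width: 0.996
```

```bash
python3 go.py .5114 .1177 .057 44.7
python3 - <<'E'
from h import *
S=grab("side",3);T=grab("top",3)
q=[.5098,.1163,-1.417,.072]
a=np.vstack([np.hstack([overlay(S,[],None,310,145,60,50,6),overlay(S,[(SPAN,q)],None,310,145,60,50,6)]),
np.hstack([overlay(T,[],None,250,145,60,50,6),overlay(T,[(SPAN,q)],None,250,145,60,50,6)])])
cv2.imwrite("pics/e1.png",a); cv2.imwrite("pics/e1t.png",T["color"])
E
```

```text
t 28.0 pos [ 0.4964 -0.0925  0.2335] yawY -3.99 d_tool [2.111e+02 1.000e-01 1.761e+02] turn -48.69 F [ 0.47  0.3  -0.69] T [0.049 0.028 0.012] w 85.0 q [-0.3   0.34  1.65 -0.    1.15 -0.23]
```

View pics/e1.png

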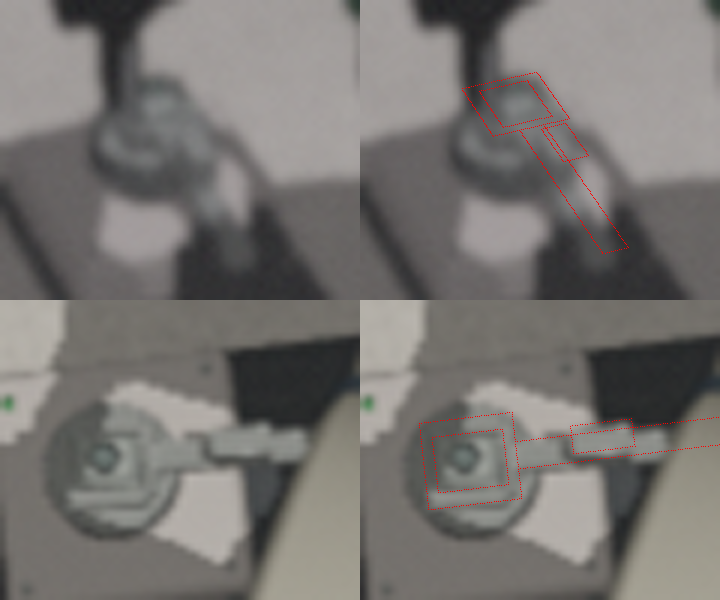

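View pics/e1t.png

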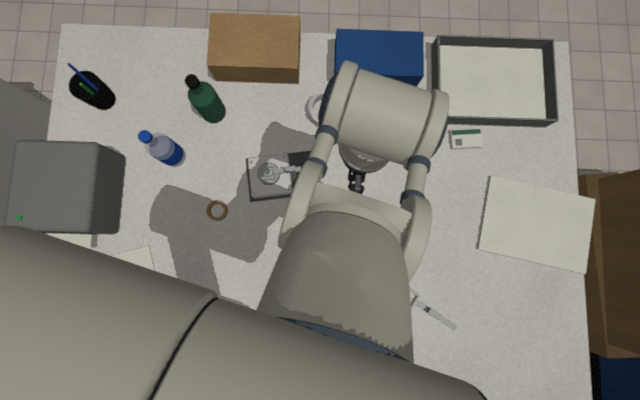

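The handle now leans on the prong as expected, the spanner is down on the block, the other things are unmoved and the arm is clear. Handing in.

```bash
python3 -c "
from workcell import arm
print(arm.finish_job())"
```

```text
the job is handed in; nothing more can be done
None
```

The medium spanner is on the barrel, the lock ring is tightened to about 0.38 N m, and I handed the job in at about 28 s of the 67 s. The hand-in gives no verdict, so these are my own checks.

**Spanner:** I picked the medium one because its size and its window-to-fin distance matched the description. I lowered it over the barrel's flats with two small sideways corrections when the force rose. It came down firmly on the shoulder (about 10 N), and the pictures showed the handle between the prongs.

**Ring:** I gripped it across from above and turned it about 48.5° clockwise. The torque stayed at the running drag, mostly 0.08–0.13 N m, then rose sharply at about 46–47°. I stopped when it read 0.37–0.40 N m, which is roughly 3.9 N on the prong. The highest reading was 0.40 N m, against the 0.55 limit.

**Last pictures:**
- The spanner lies on the block with its handle leaning on one prong, as expected after tightening.
- Its turn is within the play, which I estimate at about 0.04–0.07 rad against the 0.15 limit.
- The items visible from above look unmoved, though the arm hid some of them, and the gripper is clear.

**Not measured directly:**
- The ring and barrel angles and the prong force are worked out from torque and geometry.
- The torque readings scatter by about 0.03 N m.
- Automatic outline fitting of the spanner failed in the side view, so I used drawn overlays and contact forces instead. Contact showed my first position estimate was about 2 mm off along the handle and 1 mm across it, which I corrected.

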